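Open the push-and-turn cleaner jug

TASK

The bench has to be washed down after baking: open the larger (taller) of the two cleaner jugs. Its safety cap is locked, so grip it, press it down, keep it pressed and twist it anticlockwise (seen from above) until it is free, then lift it straight up. Finish while still holding the cap, level and still, about 5 cm clear above the jug's open mouth; leave the small jug alone, and the rolling pin and the cutters where they lie.

Things in the scene. Friction and masses are not known exactly. Their poses are not given: they have to be found in the camera images.
- jug: The larger white plastic jug, fixed in a steel caddy: it neither slides nor turns. Origin on the bench under the neck axis, z up. Body 110 (x) by 100 (y) mm, centred 14 mm towards its +x; side handle at +x, out to 94 mm from the axis, below 130 mm height. Shoulder from 135 to 152 mm height, then a neck 30 mm in diameter up to the mouth at 192 mm, with two lugs that hold the cap.
- jug_mouth (a point): Centre of the jug's open mouth: top of the neck, on its vertical axis, 192 mm above the bench. Axes as the jug's.
- jug_plug (a joint): Spring-loaded rubber plug, 20 mm across, in the jug's mouth, carrying the cap. Value in m: 0 when the cap is locked and not pressed, grows as the cap is pressed down, hard stop at 0.007. It pushes up with about 7 N at 0 and 13 N at 0.007, and rises to -0.003 when the cap is off.
- cap_center (a point): Centre (half-way up, on the axis) of the round grey ribbed safety cap of the larger jug: 55 mm outer diameter, 29 mm high, flat top, about 35 g, loose body; z up. It starts locked on the jug, centre 3.5 mm below the mouth, x axis along the jug's x. Side play 2 mm. Once free it must rise about 25 mm to clear the neck.
- cap: The same cap, given at the centre of its underside, 14.5 mm below its centre. Locked, it turns only about 4 degrees and cannot be lifted. Pressed down over 4 mm (7 mm at most) it turns anticlockwise seen from above; it is free between 40 and 68 degrees of turn (aim at 55; hard stop at 68), and can then be let up and lifted straight off.
- small_jug: The smaller look-alike jug, to be left alone, fixed in its own caddy. Origin on the bench under its neck axis. Body 90 by 85 mm, 78 mm high, centre 10 mm towards its own +x, side handle at +x out to 80 mm from the neck axis.
- small_cap_center (a point): Centre of the small jug's cap, which looks the same (55 mm diameter, 29 mm high) but sits lower: 126.5 mm above the bench.
- pin_center (a point): Centre of a loose wooden rolling pin lying on the bench about along y: 44 mm in diameter, 434 mm long with its handles, centre 22 mm above the bench. Leave alone.
- house_cutter_center (a point): Centre of a loose house-shaped steel pastry cutter on the bench, 66 by 52 mm, 22 mm high. Leave alone.
- star_cutter_center (a point): Centre of a loose star-shaped steel pastry cutter on the bench, 72 mm across, 22 mm high. Leave alone.
Things that resemble listed ones, but are neither listed nor needed, are in the scene too. What is shaped like the cap but green is not meant.

How it is judged:
On the way, in this order (a step that is already met when the one before it is completed fails the run):
1. the cap of the larger jug is pressed down at least 3.5 mm, still at its locked angle (value of joint jug_plug above 0.0035 m and angle between the x axis of cap and the x axis of jug, either way round below 0.35 rad), for 0.05 s.
2. the cap is turned at least 37 degrees while still on the neck (angle between the x axis of cap and the x axis of jug, either way round above 0.65 rad and z of cap_center in the frame of jug_mouth below 0.004 m and horizontal distance between cap_center and jug_mouth below 0.006 m), for 0.05 s.
At the end, for the whole second after the job is handed in: The fingers hold the cap still (under 30 mm/s), level within 17 degrees, its underside 20 to 100 mm above the mouth of the larger jug and its centre within 30 mm of the mouth's axis, resting on neither jug; rolling pin and cutters within 30 mm of where they were (z of cap_center in the frame of jug_mouth between 0.0345 and 0.1145 m and horizontal distance between cap_center and jug_mouth below 0.03 m and angle between cap's own z axis and vertical below 0.3 rad and contact force between cap and the fingers above 1 N and contact force between cap and jug below 0.05 N and contact force between cap and small_jug below 0.05 N and linear speed of cap below 0.03 m/s and angular speed of cap below 0.3 rad/s and distance of each of pin_center, house_cutter_center, star_cutter_center from where it was at the start of the episode below 0.03 m); the arm keeps its last pose, push and grip.
It fails at once if the small jug is touched (over 2 N) (contact force between small_jug and the fingers above 2 N or contact force between small_jug and the arm above 2 N).
It fails at once if the rolling pin or a cutter is moved over 30 mm (distance of any of pin_center, house_cutter_center, star_cutter_center from where it was at the start of the episode above 0.03 m).
It also fails if it takes over 35 s, if anything falls off the work surface, if the arm or the gripper's body presses on something with over 40 N, if the wrist force passes 120 N, or if a joint passes its speed limit or range.

ROBOT

A 6-joint arm with a two-finger parallel gripper is mounted at the origin on the work surface. World frame = base frame: x ahead of the robot, y to its left, z up, the work surface at z = 0. Lengths are in m, angles in rad, forces in N, time in s.
With the tool pointing down it reaches from about 0.275 to 0.825 m from the base axis. Payload 4.9 kg.
Tool frame: the origin (TCP) lies midway between the tips of the shut fingers; the grasp point (between the pads) lies 19 mm behind it (bot.grip_depth is the distance from the TCP to the grasp point, in m); y points along the fingers, x is the direction in which the jaws open and shut, and the axes are right-handed (so a half turn about y gives the same grasp; the last joint's range is limited). The gripper opens to 85 mm and grips with 20 to 120 N. Pads are 22 mm wide; open, the fingers measure 114 mm over their backs; the gripper's body (76 mm by 85 mm) begins 54 mm behind the grasp point. The pads swing forward as they close: fully open they stand 13 mm farther back than shut.
Start: joints at [-1.333, 0.326, -0.193, 1.052, 0, 1.437], TCP at [0.2, -0.512, 0.231] pointing down, gripper open.
Joint ranges: [-2.65, 2.65], [-0.97, 1.79], [-1.3, 1.35], [-1.93, 2.1], [-1.47, 1.37], [-3.14, 3.14]. Speed limits (rad/s): [2.57, 2.57, 3.14, 3.14, 3.14, 3.14].

INTERFACE

Orientations are given as a unit quaternion [w, x, y, z].
In Python, from cell import bot gives the robot as it stands. Calls block until the motion is done:
- bot.move_pose(position, orientation): joint-space move of the TCP to a pose.
- bot.move_linear(position, speed=0.15, rotation=None, until_force=None): straight line of the TCP; rotation=None keeps the orientation; speed is the mean speed in m/s. With until_force (N) it stops when the force on the tool has changed by that much, and returns True; else False.
- bot.goto_joints(angles): joint-space move.
- bot.set_gripper(opening, grasp_force=None): opening from 0.0 (shut) to 1.0 (fully open); grasp_force is the grip in N (None keeps the last); returns when the fingers have stopped.
- bot.wait(seconds).
- bot.solve_ik(position, orientation): joint angles nearest the present ones, or None.
- bot.camera(name): name is "scene" or "top"; returns the picture (480x640x3 uint8, red, green, blue); there is no depth.
- bot.calibration(name): a dict with "mtx" (3x3 intrinsics, pixels), "extrinsics" (4x4, takes a point from world to camera coordinates). Camera axes: x right, y down, z forward; pixel columns grow to the right and rows downward; lengths in m; the calibration is good to about 2 mm. A picture is of the moment at which its call begins. calibration takes no time and is no camera call.
A pose or a line that the arm cannot do raises bot.PlanningError and nothing moves.
- bot.close_job(): hands the job in, once; it reports no verdict.
Trained networks look in the newest picture that a camera, given by its name, has taken for a name from the list of things; names that differ only in an ending like _2 or _b are one class to them, and where a whole thing is asked for, a point or a joint stands for the part that bears it (a point fixed in the world has none). Each returns a list of dicts, best first, with "confidence" (0 to 1); they miss things now and then, are a little off and sometimes report something else, mostly with a low value. They report only what shows in the picture. A call takes as long as a camera call. They do not tell look-alikes from the thing itself.
- bot.search_frame(camera, thing): "bbox" ([left, top, width, height] in pixels, round what is visible of it).
Readings, each from a call of its own:
- bot.read_clock(): time.
- bot.read_joint_positions(): joint angles.
- bot.read_joint_vel(): joint speeds.
- bot.read_joint_efforts(): joint torques, N m.
- bot.read_position(): TCP position.
- bot.read_tool_rot(): TCP orientation.
- bot.read_ft_force(): force on the tool from outside, world axes, zero at the start.
- bot.read_moment(): the same for the moment, N m.
- bot.read_gripper_width(): opening from 0.0 (shut) to 1.0 (fully open).
Only numpy, scipy, OpenCV 4.12 (cv2) and the standard library are available. Lean on these libraries where they do the work, as an engineer would, in place of code of your own. Each camera call takes 0.05 s, during which the arm holds its last target.

## Working session

There is one attempt and no reset: what is moved stays moved. The work goes in short steps, each a Python script; the robot and the scene stay as the last script left them, time stands still between calls to the robot, and variables do not carry over. Pictures are saved under pics/ and viewed, and the job is handed in when it is done.

```bash
mkdir -p pics; ls; python3 - <<'E'
from cell import bot
import cv2
for n in("scene","top"):
    im=bot.camera(n); cv2.imwrite(f"pics/{n}0.png",im[:,:,::-1])
    c=bot.calibration(n); print(n,c["mtx"],c["extrinsics"])
    for t in("jug","cap","small_jug","small_cap_center","pin_center"):
        print(t,[(d["bbox"],round(d["confidence"],2)) for d in bot.search_frame(n,t)])
print(bot.read_clock())
E
```

```text
pics
scene [[569.27141376   0.         320.99487535]
 [  0.         569.27141376 246.32899987]
 [  0.           0.           1.        ]] [[-0.86374714  0.50388712  0.00621597  0.53099626]
 [ 0.42079325  0.72798735 -0.54126469 -0.17382974]
 [-0.27726146 -0.46490019 -0.84082929  1.40440095]
 [ 0.          0.          0.          1.        ]]
jug [([369.7, 284.9, 80.3, 94.9], 0.78)]
cap [([409.8, 276.0, 31.7, 37.1], 0.83), ([361.9, 268.0, 27.9, 31.8], 0.76), ([429.7, 267.3, 24.8, 23.6], 0.75)]
small_jug [([265.6, 178.9, 56.7, 70.4], 0.64), ([365.8, 284.7, 85.7, 97.2], 0.49)]
small_cap_center [([268.6, 174.9, 56.5, 73.5], 0.89)]
pin_center [([201.6, 243.1, 106.6, 173.2], 0.92)]
top [[574.49515853   0.         324.40700516]
 [  0.         574.49515853 249.77499865]
 [  0.           0.           1.        ]] [[-1.00689243e-02 -9.99916651e-01  8.08133231e-03 -1.10563794e-03]
 [-9.89041930e-01  8.76833872e-03 -1.47374275e-01  6.28915960e-01]
 [ 1.47291131e-01 -9.47667693e-03 -9.89047782e-01  1.60792670e+00]
 [ 0.00000000e+00  0.00000000e+00  0.00000000e+00  1.00000000e+00]]
jug [([230.3, 259.0, 46.2, 52.9], 0.59)]
cap [([238.3, 275.3, 21.2, 20.8], 0.74), ([293.8, 281.1, 18.3, 22.2], 0.63), ([273.5, 325.6, 16.3, 20.5], 0.6)]
small_jug [([358.0, 242.1, 41.5, 45.9], 0.6)]
small_cap_center [([360.7, 238.5, 39.6, 51.4], 0.61)]
pin_center [([241.9, 187.7, 151.9, 23.0], 0.86)]
0.6
```

View pics/scene0.png

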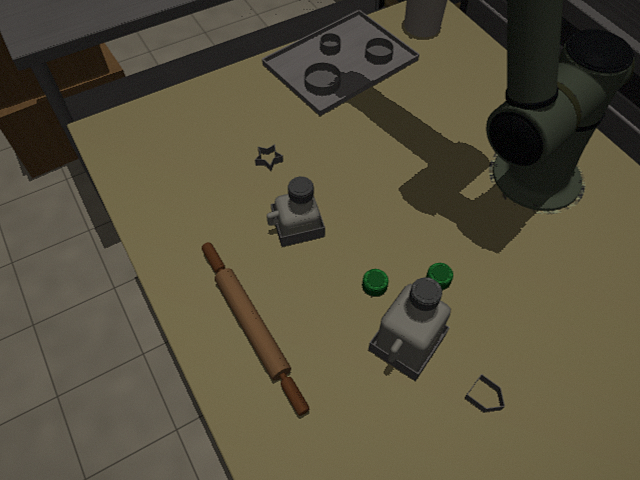

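View pics/top0.png

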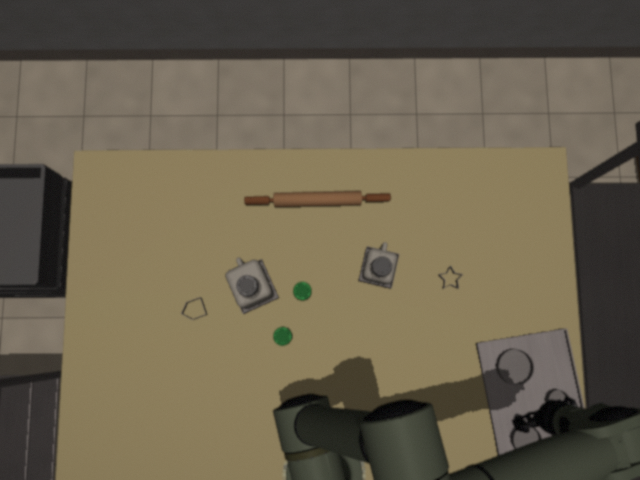

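```bash
python3 - <<'E'
import cv2,numpy as np
a=cv2.imread("pics/scene0.png")[160:400,250:490];b=cv2.imread("pics/top0.png")[220:360,210:420]
a=cv2.resize(a,(600,600),interpolation=cv2.INTER_CUBIC);cv2.imwrite("pics/s_crop.png",a)
b=cv2.resize(b,(798,532),interpolation=cv2.INTER_CUBIC);cv2.imwrite("pics/t_crop.png",b)
E
```

```text
(no output)
```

View pics/s_crop.png

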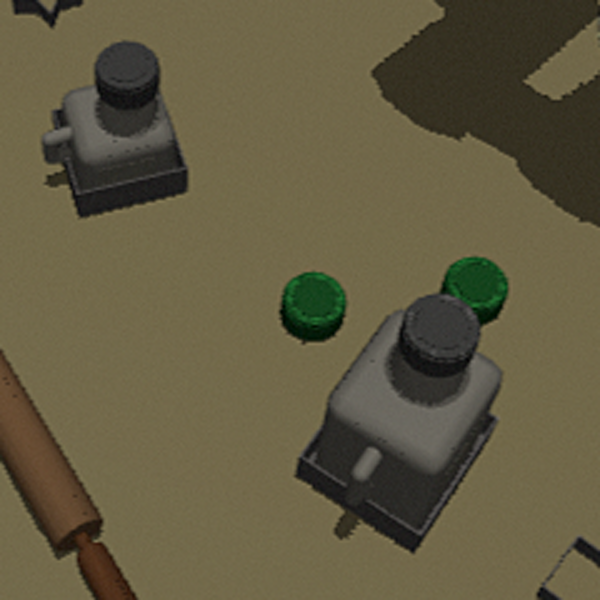

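View pics/t_crop.png

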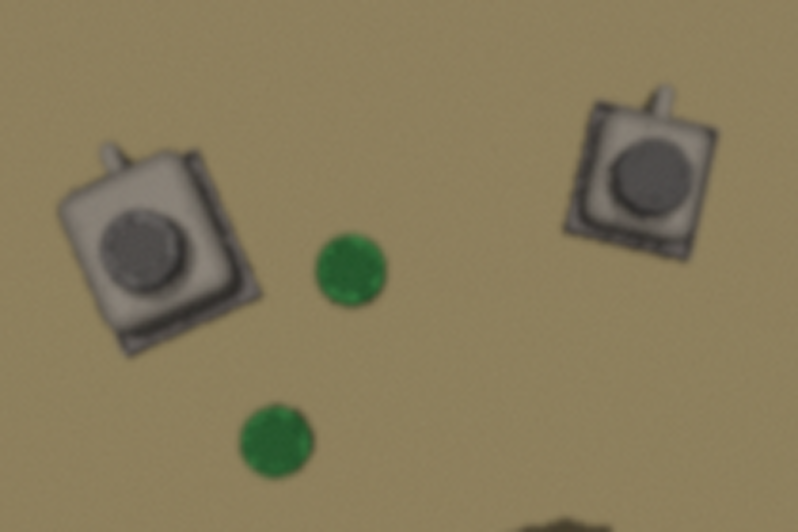

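The top camera shows two grey caps, at (247,286) and (380,266), and the scene camera shows the same two at (425,293) and (300,190). There are also two green lids at top (302,291) and (283,336), which aren't wanted. The jug under (247,286) is clearly the bigger one in the crops, with a larger body and caddy, so that's the one to open. Next I'll fit its cap position.

```bash
cat > h.py <<'E'
import numpy as np,cv2
from scipy.spatial.transform import Rotation as R
from scipy.optimize import minimize
def proj(c,P):
    P=np.c_[P,np.ones(len(P))]@c["extrinsics"].T; q=P[:,:3]@c["mtx"].T; return q[:,:2]/q[:,2:]
def quat(phi): # tool down, tool x axis at world angle phi
    x=np.array([np.cos(phi),np.sin(phi),0]);z=np.array([0,0,-1.]);y=np.cross(z,x)
    return np.roll(R.from_matrix(np.c_[x,y,z]).as_quat(),1)
E
python3 - <<'E'
from h import *
from cell import bot
t=np.linspace(0,2*np.pi,60)
def cyl(x,y,z):
    return np.r_[np.c_[x+.0275*np.cos(t),y+.0275*np.sin(t),0*t+z-.0145],np.c_[x+.0275*np.cos(t),y+.0275*np.sin(t),0*t+z+.0145]]
def bb(c,p):
    q=proj(c,cyl(*p)); return np.r_[q.min(0),q.max(0)]
def bx(b): return np.r_[b[0],b[1],b[0]+b[2],b[1]+b[3]]
cs,ct=bot.calibration("scene"),bot.calibration("top")
S=bx([409.8,276,31.7,37.1]);T=bx([238.3,275.3,21.2,20.8])
for wS,wT,fz in((1,1,1),(1,1,0),(1,0,1),(0,1,1)):
    f=lambda p:wS*((bb(cs,(*p[:2],.1885 if fz else p[2]))-S)**2).sum()+wT*((bb(ct,(*p[:2],.1885 if fz else p[2]))-T)**2).sum()
    r=minimize(f,[.55,.13,.1885],method="Nelder-Mead",options=dict(xatol=1e-5,maxiter=2000)); print(wS,wT,fz,r.x.round(4),r.fun)
# colour-edge overlay check
p=(*minimize(lambda p:((bb(cs,(*p,.1885))-S)**2).sum()+((bb(ct,(*p,.1885))-T)**2).sum(),[.55,.13],method="Nelder-Mead").x,.1885)
out=[]
for n,c,(u,v) in(("scene",cs,(425,293)),("top",ct,(248,286))):
    im=cv2.imread(f"pics/{n}0.png")[v-25:v+25,u-25:u+25];im=cv2.resize(im,(400,400),interpolation=cv2.INTER_CUBIC)
    im=cv2.convertScaleAbs(im,alpha=1.6)
    h=cv2.convexHull(((proj(c,cyl(*p))-[u-25,v-25]+.5)*8).astype(np.int32));cv2.polylines(im,[h],True,(0,0,255),1);out.append(im)
cv2.imwrite("pics/fit.png",np.hstack(out))
for d in range(-90,271,20):
    q=bot.solve_ik([p[0],p[1],.17],quat(np.radians(d))); print(d,None if q is None else np.round(q,2))
E
```

```text
1 1 1 [0.5159 0.1955 0.0734] 13.61039823190741
1 1 0 [0.5139 0.1942 0.1805] 7.5882410523274375
1 0 1 [0.5168 0.1977 0.0884] 3.943038381420431
0 1 1 [0.5147 0.1915 0.1233] 1.6137175102129717
-90 None
-70 None
-50 None
-30 None
-10 None
10 None
30 [ 0.77  1.17  0.02  1.99 -1.32 -3.14]
50 None
70 None
90 None
110 None
130 None
150 None
170 None
190 [-0.31  1.16 -0.01  1.97  1.09 -3.14]
210 None
230 None
250 None
270 None
```

View pics/fit.png

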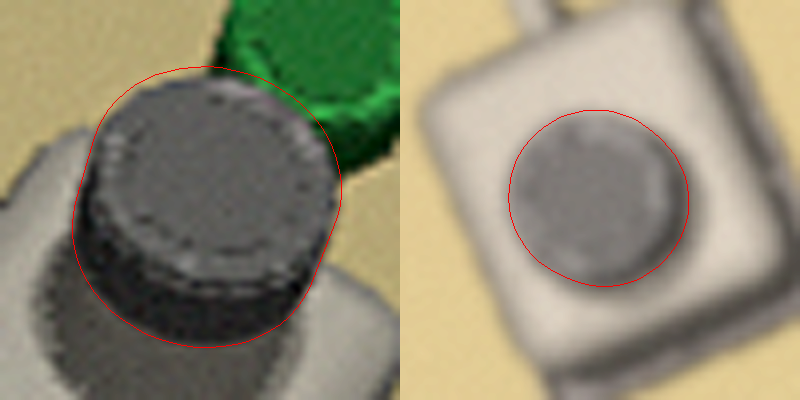

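```bash
python3 - <<'E'
from h import *
from cell import bot
print(bot.read_position(),np.round(R.from_quat(np.roll(bot.read_tool_rot(),-1)).as_matrix(),3).tolist())
bot.move_linear([.2,-.512,.32],speed=.2)
j=np.array(bot.read_joint_positions());print(j.round(3))
j[0]=.227;bot.goto_joints(j.tolist())
print(bot.read_clock(),bot.read_position(),np.round(R.from_quat(np.roll(bot.read_tool_rot(),-1)).as_matrix(),3).tolist())
for d in range(-180,180,15):
    q=bot.solve_ik([.516,.1955,.17],quat(np.radians(d)))
    if q is not None: print(d,np.round(q,2))
print(bot.read_ft_force())
im=bot.camera("scene");cv2.imwrite("pics/s1.png",im[:,:,::-1])
E
```

```text
[ 0.19983636 -0.51243252  0.23128646] [[0.363, 0.0, 0.932], [-0.932, -0.0, 0.363], [0.0, -1.0, 0.0]]
[-1.333  0.284 -0.026  1.261  0.     1.437]
3.9167 [0.51428736 0.19351887 0.31926369] [[0.936, -0.0, -0.352], [0.352, -0.0, 0.936], [-0.0, -1.0, -0.0]]
-180 [-0.35  1.11 -0.17  1.86  1.22 -3.14]
-165 [-0.29  1.19  0.08  2.03  1.02 -3.14]
30 [ 0.77  1.17  0.02  1.99 -1.32 -3.14]
[-0.71234376  0.21640006 -0.00407849]
```

View pics/s1.png

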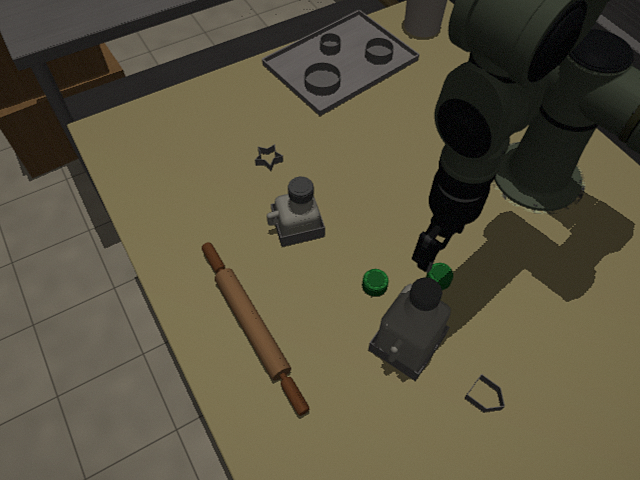

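The tool's y axis is the approach direction, so I'll fix the quaternion helper.

```bash
cat >> h.py <<'E'
def quat(phi):
    x=np.array([np.cos(phi),np.sin(phi),0]);y=np.array([0,0,-1.]);z=np.cross(x,y)
    return np.roll(R.from_matrix(np.c_[x,y,z]).as_quat(),1)
E
python3 - <<'E'
from h import *
from cell import bot
for d in range(-180,180,20):
    q=bot.solve_ik([.516,.1955,.17],quat(np.radians(d)))
    if q is not None: print(d,np.round(q,2))
E
```

```text
-180 [ 0.23  0.38 -0.28  0.91  0.   -1.34]
-160 [ 0.23  0.38 -0.28  0.91  0.   -1.69]
-140 [ 0.23  0.38 -0.28  0.91  0.   -2.04]
-120 [ 0.23  0.38 -0.28  0.91  0.   -2.39]
-100 [ 0.23  0.38 -0.28  0.91  0.   -2.74]
-80 [ 0.23  0.38 -0.28  0.91  0.   -3.09]
-60 [ 0.23  0.38 -0.28  0.91  0.    2.85]
-40 [ 0.23  0.38 -0.28  0.91  0.    2.5 ]
-20 [ 0.23  0.38 -0.28  0.91  0.    2.15]
0 [ 0.23  0.38 -0.28  0.91  0.    1.8 ]
20 [ 0.23  0.38 -0.28  0.91  0.    1.45]
40 [ 0.23  0.38 -0.28  0.91  0.    1.1 ]
60 [ 0.23  0.38 -0.28  0.91  0.    0.75]
80 [ 0.23  0.38 -0.28  0.91  0.    0.4 ]
100 [ 0.23  0.38 -0.28  0.91  0.    0.05]
120 [ 0.23  0.38 -0.28  0.91  0.   -0.3 ]
140 [ 0.23  0.38 -0.28  0.91  0.   -0.64]
160 [ 0.23  0.38 -0.28  0.91  0.   -0.99]
```

```bash
python3 - <<'E'
from h import *
from cell import bot
q=quat(np.radians(110))
bot.move_pose([.516,.1955,.25],q)
print(bot.move_linear([.516,.1955,.166],speed=.06,until_force=8), bot.read_position())
f0=np.array(bot.read_ft_force())
bot.set_gripper(0.0,20)
bot.wait(.3)
print(bot.read_gripper_width(),f0,bot.read_ft_force(),bot.read_moment(),bot.read_position(),bot.read_clock())
for n in("scene","top"):
    im=bot.camera(n);cv2.imwrite(f"pics/{n}2.png",im[:,:,::-1])
a=cv2.imread("pics/scene2.png")[210:390,340:520];b=cv2.imread("pics/top2.png")[230:330,200:300]
cv2.imwrite("pics/g2.png",np.hstack([cv2.resize(a,(400,400)),cv2.resize(b,(400,400))]))
E
```

```text
False [0.5163152  0.19559048 0.16641831]
0.6278906892047955 [-0.06473427  0.62339112 -0.66194523] [-2.7129427   4.29559866  4.56434177] [0.76157219 0.49122899 0.02007224] [0.51595878 0.19609953 0.16640222] 7.6
```

View pics/g2.png

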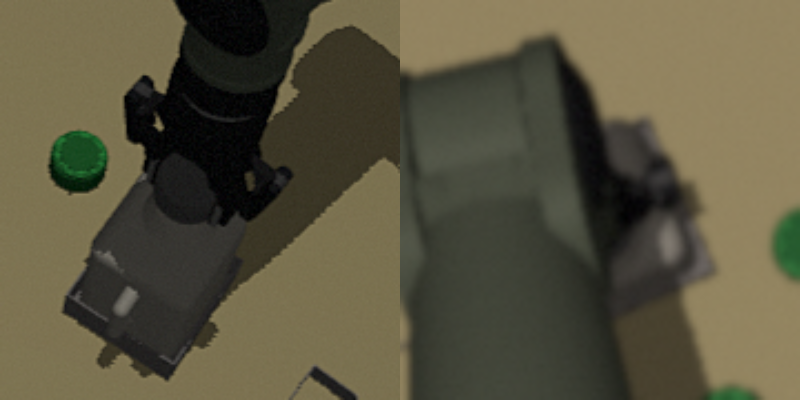

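The fingers close on the larger jug's cap at a width of 0.63 (about 53 mm). In the left half of the picture the cap is between the jaws at (185,185). The side force is small and says the cap lies slightly towards +y. I'll centre along that axis, then regrip with the jaws at 20°.

```bash
python3 - <<'E'
from h import *
from cell import bot
d=np.array([np.cos(np.radians(110)),np.sin(np.radians(110))])
e=np.array([np.cos(np.radians(20)),np.sin(np.radians(20))])
p=np.array([.516,.1955])
def show(s): 
    f=np.array(bot.read_ft_force());print(s,f.round(2),"d",(f[:2]@d).round(2),"e",(f[:2]@e).round(2),np.round(bot.read_position(),4))
for k in(1,2):
    bot.move_linear([*(p+.001*k*d),.166],speed=.02);bot.wait(.2);show(k)
bot.set_gripper(1.0)
p=p+.0015*d
bot.move_linear([*p,.166],speed=.05,rotation=quat(np.radians(20)));bot.wait(.2);show("open")
bot.set_gripper(0.0,20);bot.wait(.2);show("grip")
for k in(1,2):
    bot.move_linear([*(p+.001*k*e),.166],speed=.02);bot.wait(.2);show(k)
print(bot.read_gripper_width(),bot.read_clock())
E
```

```text
1 [-1.99  1.26  5.24] d 1.86 e -1.44 [0.516  0.1961 0.1664]
2 [-0.68 -2.96  5.  ] d -2.55 e -1.66 [0.5159 0.1962 0.1664]
open [-0.16 -0.05 -0.53] d 0.01 e -0.17 [0.5155 0.1969 0.166 ]
grip [-0.32 -0.06  2.48] d 0.05 e -0.32 [0.5155 0.1969 0.1662]
1 [-2.84 -1.63  5.92] d -0.56 e -3.23 [0.5158 0.1971 0.1661]
2 [-3.6  -0.86  5.33] d 0.43 e -3.67 [0.5166 0.1974 0.1661]
0.6203885283751429 12.4333
```

The axis is at about (0.5155, 0.1969). Next I'll grip hard, press and twist.

```bash
python3 - <<'E'
from h import *
from cell import bot
p=np.array([.5155,.1969])
def show(s): print(s,np.round(bot.read_ft_force(),2),np.round(bot.read_moment(),2),np.round(bot.read_position(),4),round(bot.read_gripper_width(),3),round(bot.read_clock(),2))
bot.move_linear([*p,.166],speed=.02)
bot.set_gripper(0.0,90);bot.wait(.2);show("grip")
z=.166
while z>.1595:
    z-=.0015
    bot.move_linear([*p,z],speed=.01);bot.wait(.1);show(round(z,4))
E
```

```text
grip [4.63 3.44 4.47] [ 0.66 -0.81  0.02] [0.5166 0.1974 0.1666] 0.615 13.1
0.1645 [3.58 2.02 6.79] [ 0.56 -0.59  0.  ] [0.5166 0.1974 0.1656] 0.614 13.5
0.163 [2.51 2.52 7.77] [ 0.55 -0.49  0.01] [0.5166 0.1974 0.1643] 0.613 13.9
0.1615 [ 2.42  2.66 10.16] [ 0.54 -0.38 -0.06] [0.5166 0.1974 0.163 ] 0.61 14.3
0.16 [ 0.79  3.3  10.83] [ 0.53 -0.23 -0.02] [0.5167 0.1974 0.1617] 0.612 14.7
0.1585 [ 1.11  2.18 11.92] [ 0.49 -0.24  0.  ] [0.5167 0.1974 0.1603] 0.613 15.1
```

```bash
python3 - <<'E'
from h import *
from cell import bot
p=np.array([.516,.1971])
def show(s): print(s,np.round(bot.read_ft_force(),2),np.round(bot.read_moment(),2),np.round(bot.read_position(),4),round(bot.read_gripper_width(),3),round(bot.read_clock(),2))
for a in(35,50,65,78):
    bot.move_linear([*p,.158],speed=.02,rotation=quat(np.radians(a)));bot.wait(.1);show(a)
    x=R.from_quat(np.roll(bot.read_tool_rot(),-1)).as_matrix()[:,0];print(np.degrees(np.arctan2(x[1],x[0])).round(1))
E
```

```text
35 [ 0.26  1.53 12.37] [0.15 0.05 0.03] [0.5166 0.1971 0.1597] 0.611 15.61
35.0
50 [-0.32  0.8  12.02] [0.14 0.03 0.01] [0.5166 0.197  0.1596] 0.614 16.12
50.0
65 [-0.24 -0.26 12.99] [0.11 0.06 0.05] [0.5165 0.1969 0.1596] 0.613 16.62
65.0
78 [ 0.79 -0.33 13.01] [0.15 0.1  0.05] [0.5166 0.1969 0.1596] 0.613 17.1
78.0
```

```bash
python3 - <<'E'
from h import *
from cell import bot
def show(s): print(s,np.round(bot.read_ft_force(),2),np.round(bot.read_position(),4),round(bot.read_gripper_width(),3),round(bot.read_clock(),2))
for z in(.163,.167,.171,.176):
    r=bot.move_linear([.516,.197,z],speed=.02,until_force=15);bot.wait(.1);show((z,r))
    if r: break
E
```

```text
(0.163, False) [1.48 1.35 7.65] [0.5165 0.1969 0.1641] 0.611 17.6
(0.167, False) [3.03 1.4  4.78] [0.5164 0.1969 0.1676] 0.615 18.05
(0.171, False) [ 0.49  0.56 -0.7 ] [0.515  0.1966 0.1702] 0.609 18.5
(0.176, False) [-0.35  0.9  -0.18] [0.516 0.197 0.176] 0.612 19.0
```

The cap came free: the upward force dropped to 0 by z = 0.171. I'll lift it straight up.

```bash
python3 - <<'E'
from h import *
from cell import bot
bot.move_linear([.516,.197,.234],speed=.08,until_force=15);bot.wait(.3)
print(np.round(bot.read_ft_force(),2),np.round(bot.read_position(),4),bot.read_gripper_width(),bot.read_clock())
for n in("scene","top"):
    im=bot.camera(n);cv2.imwrite(f"pics/{n}3.png",im[:,:,::-1])
a=cv2.imread("pics/scene3.png");b=a[210:390,340:520]
cv2.imwrite("pics/g3.png",np.hstack([cv2.resize(a,(400,300)),cv2.resize(b,(300,300))]))
cv2.imwrite("pics/g3b.png",cv2.convertScaleAbs(cv2.resize(b,(600,600),interpolation=cv2.INTER_CUBIC),alpha=2))
E
```

```text
[-1.02 -0.12 -1.04] [0.5158 0.1969 0.2336] 0.6113999102955375 20.175
```

View pics/g3b.png

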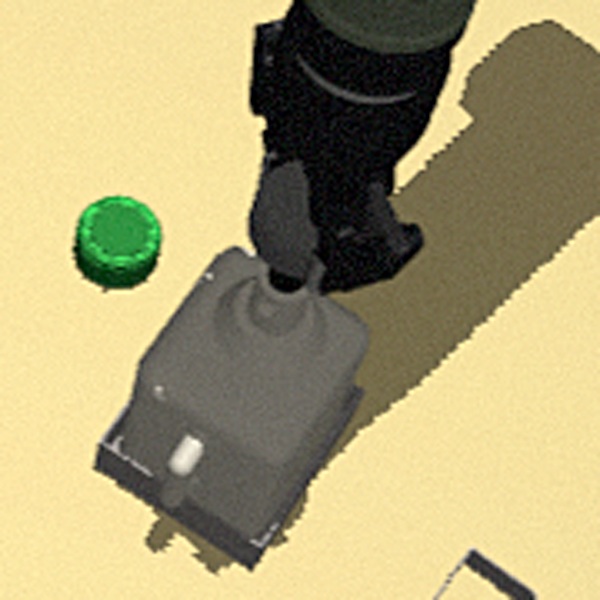

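View pics/scene3.png

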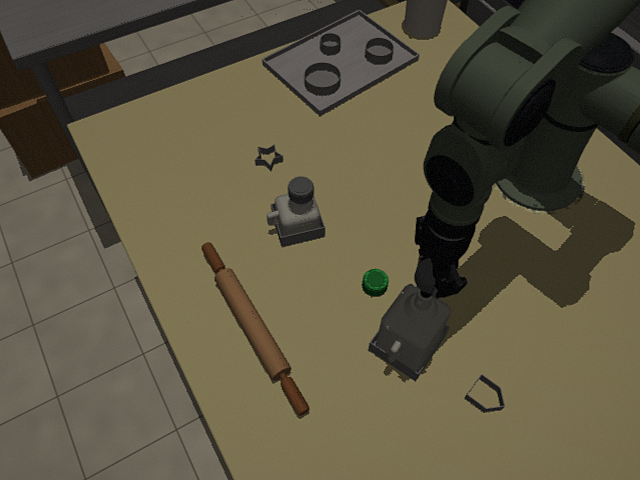

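The cap looks tilted in this view, at crop (285,220), so I'll take a closer look.

```bash
python3 - <<'E'
from h import *
from cell import bot
a=cv2.imread("pics/scene3.png")[245:315,390:490]
cv2.imwrite("pics/z3.png",cv2.convertScaleAbs(cv2.resize(a,(800,560),interpolation=cv2.INTER_CUBIC),alpha=3.5))
a=cv2.imread("pics/top3.png")[230:330,200:300]
cv2.imwrite("pics/z3t.png",cv2.convertScaleAbs(cv2.resize(a,(600,600),interpolation=cv2.INTER_CUBIC),alpha=2.5))
t=np.linspace(0,6.28,9)[:-1]
c=bot.calibration("scene")
for z in(.242,.271):print((proj(c,np.c_[.516+.0275*np.cos(t),.197+.0275*np.sin(t),0*t+z])-[390,245])*8)
E
```

```text
[[219.08187789 330.34470893]
 [304.71272624 384.13379189]
 [402.80906296 372.47106155]
 [454.06928809 302.66999764]
 [429.28172727 217.26655727]
 [344.79142534 165.73797899]
 [249.28925505 176.5973628 ]
 [196.83944501 243.94394528]]
[[240.08680508 262.17363248]
 [328.12313847 316.87667637]
 [428.75270598 305.02653253]
 [481.09285016 234.06730493]
 [455.34794842 147.28489994]
 [368.51740908  94.94152453]
 [270.61627467 105.95803232]
 [217.01947306 174.36045617]]
```

View pics/z3.png

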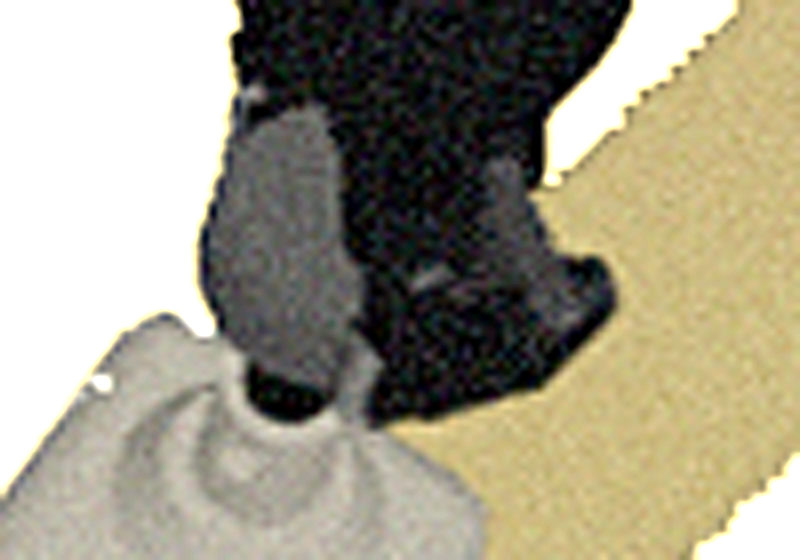

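View pics/z3t.png

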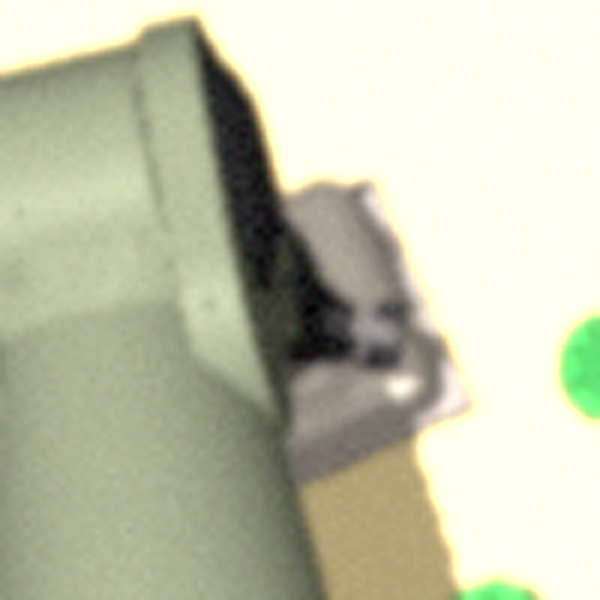

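```bash
python3 - <<'E'
from h import *
from cell import bot
im=cv2.imread("pics/z3.png");c=bot.calibration("scene")
t=np.linspace(0,2*np.pi,80);r=.0275
C=np.r_[np.c_[r*np.cos(t),r*np.sin(t),0*t-.0145],np.c_[r*np.cos(t),r*np.sin(t),0*t+.0145]]
ax=np.array([np.cos(np.radians(78)),np.sin(np.radians(78)),0])
for ang,col in((0,(0,0,255)),(17,(255,0,0)),(-17,(0,200,0))):
    P=R.from_rotvec(ax*np.radians(ang)).apply(C)+[.516,.197,.256]
    cv2.polylines(im,[cv2.convexHull(((proj(c,P)-[390,245]+.5)*8).astype(np.int32))],True,col,2)
P=np.c_[.516+.015*np.cos(t),.197+.015*np.sin(t),0*t+.192]
cv2.polylines(im,[((proj(c,P)-[390,245]+.5)*8).astype(np.int32)],True,(255,0,255),1)
cv2.imwrite("pics/z3o.png",im)
E
```

```text
(no output)
```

View pics/z3o.png

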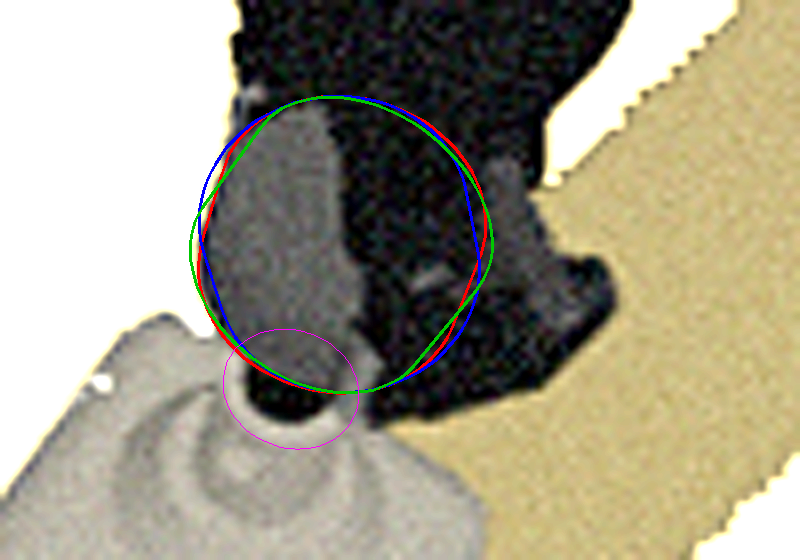

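```bash
python3 - <<'E'
from h import *
from cell import bot
from scipy.optimize import minimize
g=cv2.imread("pics/scene3.png",0).astype(float);c=bot.calibration("scene")
# left edge: per row sub-pixel crossing from bright background to dark cap
pts=[]
for v in range(262,287):
    row=g[v,405:430]; th=65
    i=np.where((row[:-1]>th)&(row[1:]<=th))[0]
    if len(i): i=i[0]; pts.append((405+i+(row[i]-th)/(row[i]-row[i+1]),v))
    
pts=np.array(pts);print(pts.round(1).tolist()); print(g[270,408:425],g[283,408:430])
t=np.linspace(0,2*np.pi,80);r=.0275
C=np.r_[np.c_[r*np.cos(t),r*np.sin(t),0*t-.0145],np.c_[r*np.cos(t),r*np.sin(t),0*t+.0145]]
ax=np.array([np.cos(np.radians(78)),np.sin(np.radians(78)),0])
for ang in range(-40,41,10):
    def f(s):
        P=R.from_rotvec(ax*np.radians(ang)).apply(C)+[.516,.197,.256]
        h=cv2.convexHull((proj(c,P)+s).astype(np.float32))
        return sum(cv2.pointPolygonTest(h,(float(a),float(b)),True)**2 for a,b in pts)
    m=minimize(f,[0,0],method="Nelder-Mead");print(ang,m.x.round(2),(m.fun/len(pts))**.5)
E
```

```text
[[417.5, 262.0], [417.5, 263.0], [417.1, 264.0], [417.1, 265.0], [417.1, 266.0], [416.4, 267.0], [416.0, 268.0], [416.0, 269.0], [415.4, 270.0], [415.3, 271.0], [414.9, 272.0], [414.4, 273.0], [414.3, 274.0], [414.0, 275.0], [414.0, 276.0], [414.0, 277.0], [414.0, 278.0], [414.0, 279.0], [414.1, 280.0], [414.4, 281.0], [414.8, 282.0], [415.4, 283.0], [408.5, 284.0], [406.7, 285.0], [416.2, 286.0]]
[113. 113. 112. 113. 116. 114. 121.  90.  26.  21.  26.  29.  33.  27.
  27.  29.  30.] [113. 104.  95. 107. 114. 115. 124.  92.  17.  11.  25.  22.  23.  24.
  25.  27.  28.  25.  30.  26.  26.  29.]
-40 [-2.26  2.94] 2.6359775657065425
-30 [-1.41  1.88] 2.4760614030894224
-20 [-1.08  1.13] 2.293388669234174
-10 [-1.21  1.29] 2.071444260431932
0 [-1.51  2.02] 1.905714392684398
10 [-1.78  3.15] 2.0491310208085856
20 [-1.42  4.  ] 2.2374015005453627
30 [-0.69  3.27] 2.1628207898323755
40 [-0.36  2.62] 2.108213927908606
```

```bash
python3 - <<'E'
from h import *
from cell import bot
pts=[(416.4,267),(416,268),(416,269),(415.4,270),(415.3,271),(414.9,272),(414.4,273),(414.3,274),(414,275),(414,276),(414,277),(414,278),(414,279),(414.1,280),(414.4,281),(414.8,282),(415.4,283),(416.2,286)]
c=bot.calibration("scene")
t=np.linspace(0,2*np.pi,80);r=.0275
C=np.r_[np.c_[r*np.cos(t),r*np.sin(t),0*t-.0145],np.c_[r*np.cos(t),r*np.sin(t),0*t+.0145]]
ax=np.array([np.cos(np.radians(78)),np.sin(np.radians(78)),0])
for ang in range(-90,90,10):
    def f(s):
        P=R.from_rotvec(ax*np.radians(ang)).apply(C)+[.516,.197,.256]
        h=cv2.convexHull((proj(c,P)+s).astype(np.float32))
        return sum(cv2.pointPolygonTest(h,(float(a),float(b)),True)**2 for a,b in pts)
    m=minimize(f,[0,0],method="Nelder-Mead");print(ang,m.x.round(2),round((m.fun/len(pts))**.5,3))
E
```

```text
-90 [-2.99  6.62] 0.497
-80 [-4.24  7.23] 0.922
-70 [-5.74  8.11] 1.257
-60 [-3.74  6.51] 1.166
-50 [-1.99  5.08] 1.001
-40 [-0.73  3.5 ] 0.836
-30 [0.01 1.94] 0.693
-20 [0.25 0.65] 0.563
-10 [ 0.04 -0.31] 0.402
0 [-0.49 -0.47] 0.184
10 [-0.91  3.31] 0.422
20 [-0.32  3.83] 0.285
30 [0.41 2.83] 0.266
40 [0.7  2.05] 0.206
50 [0.54 1.73] 0.181
60 [-0.02  2.06] 0.207
70 [-0.89  3.2 ] 0.254
80 [-1.95  5.16] 0.29
```

A level cap fits best with the smallest shift, but a large tilt can't quite be ruled out from this view. There's time left, so I'll turn the wrist in the air to uncover the cap.

```bash
python3 - <<'E'
from h import *
from cell import bot
bot.move_linear([.516,.197,.234],speed=.05,rotation=quat(np.radians(125)));bot.wait(.2)
im=bot.camera("scene");cv2.imwrite("pics/scene4.png",im[:,:,::-1]);print(bot.read_clock(),bot.read_gripper_width(),bot.read_position())
im=cv2.imread("pics/scene4.png")[245:315,390:490];c=bot.calibration("scene")
im=cv2.convertScaleAbs(cv2.resize(im,(800,560),interpolation=cv2.INTER_CUBIC),alpha=3.5)
t=np.linspace(0,2*np.pi,80);r=.0275
C=np.r_[np.c_[r*np.cos(t),r*np.sin(t),0*t-.0145],np.c_[r*np.cos(t),r*np.sin(t),0*t+.0145]]
cv2.imwrite("pics/z4.png",im)
ax=np.array([np.cos(np.radians(125)),np.sin(np.radians(125)),0])
for ang,col in((0,(0,0,255)),(20,(255,0,0)),(-20,(0,200,0))):
    P=R.from_rotvec(ax*np.radians(ang)).apply(C)+[.516,.197,.256]
    cv2.polylines(im,[cv2.convexHull(((proj(c,P)-[390,245]+.5)*8).astype(np.int32))],True,col,1)
cv2.imwrite("pics/z4o.png",im)
E
```

```text
21.4917 0.6130338776295424 [0.51600519 0.19700829 0.23401895]
```

View pics/z4.png

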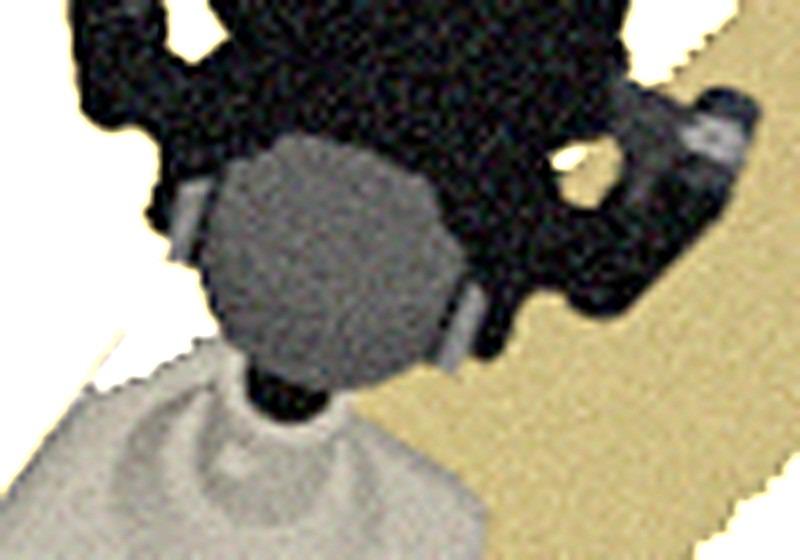

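View pics/z4o.png

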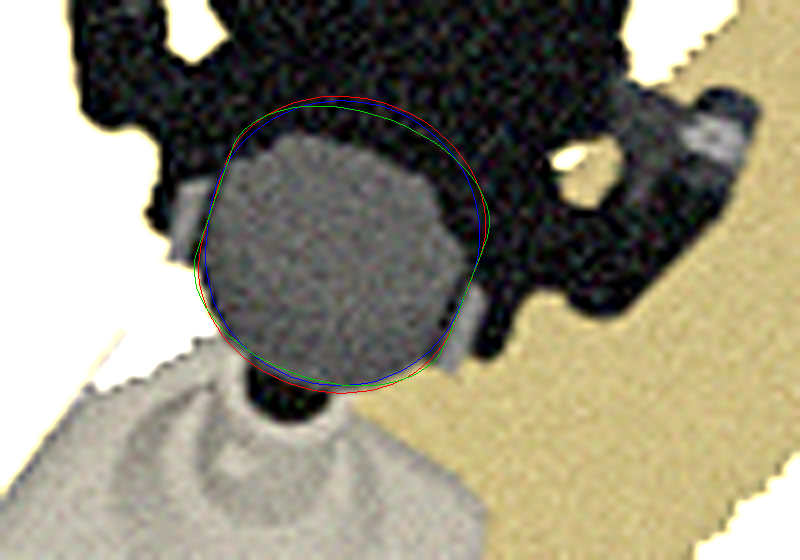

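```bash
python3 - <<'E'
from h import *
from cell import bot
im=cv2.imread("pics/z4.png");c=bot.calibration("scene")
t=np.linspace(0,2*np.pi,80);r=.0275
C=np.r_[np.c_[r*np.cos(t),r*np.sin(t),0*t-.0145],np.c_[r*np.cos(t),r*np.sin(t),0*t+.0145]]
ax=np.array([np.cos(np.radians(125)),np.sin(np.radians(125)),0])
# lower outline read from crop
pts=np.array([(205,275),(215,310),(240,345),(275,370),(310,384),(350,388),(390,378),(430,362)])/8+[390,245]-.06
for ang in range(-80,81,10):
    P=R.from_rotvec(ax*np.radians(ang)).apply(C)+[.516,.197,.256]
    def f(s):
        h=cv2.convexHull((proj(c,P)+s).astype(np.float32))
        return sum(cv2.pointPolygonTest(h,(float(a),float(b)),True)**2 for a,b in pts)
    m=minimize(f,[0,0],method="Nelder-Mead");print(ang,round((f([0,0])/8)**.5,2),m.x.round(2),round((m.fun/8)**.5,3))
E
```

```text
-80 2.74 [0.02 3.24] 1.28
-70 4.39 [-0.64  5.01] 1.49
-60 6.38 [-1.46  7.07] 1.737
-50 4.64 [-0.75  5.24] 1.52
-40 2.87 [-0.06  3.32] 1.261
-30 1.56 [0.54 1.64] 0.993
-20 0.84 [0.92 0.54] 0.612
-10 0.74 [ 1.08 -0.07] 0.318
0 0.73 [ 1.05 -0.22] 0.175
10 0.59 [0.88 0.09] 0.232
20 0.75 [0.53 0.85] 0.313
30 1.57 [0.38 1.99] 0.244
40 0.84 [0.89 0.91] 0.239
50 0.71 [1.13 0.13] 0.2
60 0.82 [ 1.2  -0.19] 0.205
70 0.77 [ 1.11 -0.07] 0.355
80 0.82 [0.86 0.5 ] 0.627
```

Level (0°) gives the best fit in both views. The near-equal fit at about 50° is a mirror ambiguity, and the neck makes that tilt physically impossible: the cap was lifted straight off it, and the grip width didn't change. I'm handing the job in.

```bash
python3 - <<'E'
from cell import bot
import numpy as np
print(np.abs(bot.read_joint_vel()).max(),bot.read_ft_force(),bot.read_gripper_width(),bot.read_clock())
bot.close_job()
E
```

```text
0.0027368907952546187 [ 0.08581875 -0.65366555 -1.35241034] 0.6130338776295424 21.4917
the job is handed in; nothing more can be done
```

I opened the larger jug and handed the job in at 21.5 s with the gripper still holding the cap above the open mouth. No verdict was reported.

**What I did:**
- I found the cap at about (0.5155, 0.1969) and refined that with two light test grips.
- I then gripped it at 90 N and pressed it down about 6 mm; the push-back was 12–13 N.
- While keeping it pressed, I turned it 58° anticlockwise and lifted it straight up.

**Last checks:**
- **Release:** the upward force dropped to about 0 as the cap came free, and the mouth shows open in the scene picture.
- **Grip:** the width held steady at 0.61 (about 52 mm), with the arm still.
- **Height:** the underside should be about 5 cm above the mouth, judged from the arm's position and not measured directly.
- **Level:** a level cap fitted its outline best in both views. The outline alone can't fully rule out a tilt of about 50°. I dismissed that because the cap could not tilt that far while coming straight off the neck.
- **Turn angle:** I couldn't read the cap's angle directly. There was almost no twisting resistance, and the cap coming free is my evidence that it turned with the gripper.
- **Other things:** the small jug, rolling pin and cutters looked unmoved in the picture taken after the lift. I compared them by eye only.

After lifting, I turned the cap another 47° in the air so the camera could see it better.

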